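# Scan outgoing cartons at the dispatch counter

### The arm

A 6-joint arm with a two-finger parallel gripper is mounted at the origin on the work surface. World frame = base frame: x ahead of the robot, y to its left, z up, the work surface at z = 0. Lengths are in mm, angles in rad, forces in N, time in s.
With the tool pointing down it reaches from about 425 to 1125 mm from the base axis. Payload 14.9 kg.
Tool frame: the origin (TCP) lies between the finger pads; the fingertips stand 11 mm ahead of it and the grasp point (between the pads) lies 8 mm behind it (env.tips_ahead is the distance from the TCP to the fingertips, in mm); z points along the fingers, y is the line along which they close (so a half turn about z gives the same grasp; the last joint's range is limited). The gripper opens to 91 mm and grips with 3 to 60 N. Pads are 32 mm wide; open, the fingers measure 118 mm over their backs; the gripper's body (76 mm by 178 mm) begins 60 mm behind the grasp point.
Start: joints at [1.074, 0.379, 1.734, -0, 1.028, -0.033], TCP at [313.154, 626.061, 224.932] pointing down, gripper open.
Joint ranges: [-2.77, 2.77], [-0.74, 2.19], [0, 2.66], [-1.06, 4.2], [0.31, 2.87], [-3.08, 3.08]. Speed limits (rad/s): [1.89, 1.89, 2.39, 3.14, 3.14, 3.14].

### API

Orientations are given as a unit quaternion [w, x, y, z].
In Python, from plant import get_state, optics, hand_in, env gives the robot as it stands.
- The arm moves only by the shell command python3 -m creep 'ROWS' [FORCE]. ROWS is JSON, one flat list of numbers, 7 for each row, row after row: the shift along the tool's x, y, z each as a share of 100 mm, from -1 to 1, then the turn, a rotation vector about the tool's x, y, z each as a share of 180 degrees, from -1 to 1, then the opening, from -1 (shut) to 1 (fully open). In form: [x, y, z, ax, ay, az, claw, x, y, z, ax, ay, az, claw, ...]. A call has 1 to 5 rows; each row shifts and turns the commanded pose from where the row before left it, along the tool's axes as they then stand; what a row does not reach is not made up. A row lasts 1/12 s, in which the tool goes at most 41.7 mm and 7.16 degrees, less where a joint would pass 70% of its speed; a pose out of reach is approached as far as the arm can. A call with a number of a shift or a turn outside -1 to 1 is refused whole. A call with a gripper value outside its range is refused whole. The fingers move at their own pace and stop on an object; FORCE is the grip in N (left out, the last holds). Time passes only in rows, so rows that do not move let the fingers close. It gives the time, the measured TCP pose, the force, the opening and the grip force at its end, in the units of the state.
- get_state(): the state, without advancing time (a new reading comes with each control period).
- optics.snapshot(name): name is "side" or "top" or "wrist"; returns the picture (480x640x3 uint8, red, green, blue); there is no depth.
- optics.get_calibration(name): a dict with "fx", "fy", "cx", "cy" (pixels), "k1" (the pictures are not rectified: a ray, as slopes to the right and down, at radius r is drawn at 1 + k1 r^2 times it, then the intrinsics apply), "R" (3x3) and "t" (3): a world point X has camera coordinates R X + t; the wrist camera has in their place "T_tool_cam" (4x4, takes a point from camera to tool coordinates, whose origin is the TCP and whose axes are the flange's). Camera axes: x right, y down, z forward; pixel columns grow to the right and rows downward; lengths in mm; the calibration is good to about 2 mm. A picture is of the moment at which its call begins: read the wrist's pose just before it. get_calibration takes no time and is no camera call.
- hand_in(): hands the job in; it is judged then, once.
The state is a dict: "time_s": time; "joints": joint angles; "qvel": joint speeds; "effort": joint torques, N m; "ee_pos": TCP position; "eef_rot": TCP orientation; "ft_force": force on the tool from outside, world axes, zero at the start; "wrist_torque": the same for the moment, N m; "opening": finger opening in mm; "grip_force": force on a finger pad.
Only numpy, scipy, OpenCV 4.12 (cv2) and the standard library are available. Lean on these libraries where they do the work, as an engineer would, in place of code of your own. Each camera call takes 0.05 s, during which the arm holds its last target. There are 200 camera calls.

### The job

Take the hand scanner from its cradle, aim it from in front at the barcode on the sloping document stand, hold it steady for two seconds about 10 cm away and put it back in its cradle. Then take the cartons that are there, blue tape first, then orange, then green: lift each up to the fixed scanner and turn it to show its yellow end, then its white front label, then its red end, each held upright, square and still before the red window for two seconds, and stand it gently, upright, on the floor of the grey out-tray. Do not bang into the scanner or the stand, and leave the other things on the counter alone.

Things in the scene. Friction and masses are not known exactly. Their poses are not given: they have to be found in the camera images.
- handscan: Hand-held barcode scanner, a bar along x: orange body 125 mm long (x -65 to +60), 36 mm wide and high, rubber grip in its middle; black head 46 x 46 mm, x +60 to +94, centred on the bar. Origin: underside of the body under the grip; bar centre 18 mm above. x points where it looks, z up. Grip there across y. 0.16 kg. Starts in the cradle, origin 20 mm above the table.
- lens (a point): Centre of the red lens on the hand scanner's front end, at (95, 0, 18) mm in its frame; it looks along its +x. It reads a code that lies 50 to 140 mm straight ahead, within 20 mm of the line of sight.
- cradle: Fixed black cradle: two notched saddles 90 mm apart along its x, each 14 mm thick; notch floor 20 mm above the table, notch 48 mm wide (y), cheeks 34 mm high. Between them (x -38 to +38 mm) it is open for fingers, only 6 mm high. Origin: its centre on the table; a seated hand scanner lies along its x with its origin over this one, either way round.
- stand: Fixed sloping document stand, 140 mm wide, that carries a paper with a large barcode on a yellow ground. Its face leans back 45 degrees and looks towards the stand's -x and up; the face's lower edge is 87 mm and its upper edge 193 mm above the table. Origin: on the table, below the barcode.
- code (a point): Centre of that barcode, 140 mm above the stand's origin. The hand scanner can read it while held level, pointing along the stand's +x.
- gate: Fixed presentation scanner (grey block with a blue cap, 100 mm wide, 70 mm deep, 130 mm high, foot 110 x 100 mm). Its window looks along its own -x, towards the robot side. Origin: centre of its block on the table.
- window (a point): Centre of the fixed scanner's red window, at (-37.5, 0, 75) mm in its frame. It reads a label held 20 to 115 mm in front of it (towards -x), centred within 20 mm sideways and in height, squarely facing it within 15 degrees; so the carton has to be lifted about 47 mm off the table.
- tray: Fixed grey out-tray, 200 mm (x) by 320 mm (y), walls 5 mm thick and 22 mm high, floor 5 mm above the table. Origin: centre of its underside. Three cartons fit side by side, long sides along the tray's x, at y = -95, 0 and +95 mm.
- carton_blue: Cardboard carton with blue tape across its top (may be absent), 60 mm (x) by 110 mm (y) by 76 mm high (z), 0.22 kg. Origin: centre of its underside, z up. Front: its +x side with a white barcode label (white strip on the top along that edge). Its +y end carries the yellow label, its -y end the red label (both colours also show at the ends of the top). Take it from above across x.
- carton_blue_yellow (a point): Centre of the label on the blue carton's yellow end, at (0, 55, 28) mm, facing +y.
- carton_blue_front (a point): Centre of the white label on the blue carton's front, at (30, 0, 28) mm, facing +x.
- carton_blue_red (a point): Centre of the label on the blue carton's red end, at (0, -55, 28) mm, facing -y.
- carton_orange: Cardboard carton with orange tape across its top (may be absent), 60 mm (x) by 110 mm (y) by 76 mm high (z), 0.22 kg. Origin: centre of its underside, z up. Front: its +x side with a white barcode label (white strip on the top along that edge). Its +y end carries the yellow label, its -y end the red label (both colours also show at the ends of the top). Take it from above across x.
- carton_orange_yellow (a point): Centre of the label on the orange carton's yellow end, at (0, 55, 28) mm, facing +y.
- carton_orange_front (a point): Centre of the white label on the orange carton's front, at (30, 0, 28) mm, facing +x.
- carton_orange_red (a point): Centre of the label on the orange carton's red end, at (0, -55, 28) mm, facing -y.
- carton_green: Cardboard carton with green tape across its top (may be absent), 60 mm (x) by 110 mm (y) by 76 mm high (z), 0.22 kg. Origin: centre of its underside, z up. Front: its +x side with a white barcode label (white strip on the top along that edge). Its +y end carries the yellow label, its -y end the red label (both colours also show at the ends of the top). Take it from above across x.
- carton_green_yellow (a point): Centre of the label on the green carton's yellow end, at (0, 55, 28) mm, facing +y.
- carton_green_front (a point): Centre of the white label on the green carton's front, at (30, 0, 28) mm, facing +x.
- carton_green_red (a point): Centre of the label on the green carton's red end, at (0, -55, 28) mm, facing -y.
- mug: White mug, 80 mm across, 90 mm high; origin at the centre of its underside. Leave alone.
- pencup: Black pen cup, 76 mm across, 100 mm high, pens to 150 mm; origin at the centre of its underside. Leave alone.
- stapler: Blue stapler, 130 x 34 mm, 45 mm high; origin at the centre of its underside. Leave alone.
- stamp: Green hand stamp, 40 mm across, 92 mm high; origin at the centre of its underside. Leave alone.
There are look-alikes about, which are no part of the job. What is shaped like the carton_orange but pink is not meant.

How it is judged:
By the outcome, as a careful person would: the job done as asked, in the order asked, and still so for the second after the job is handed in, with the robot touching nothing.
Of carton_blue, carton_orange, carton_green only 2 to 3 are there at a start; the rules pass over those that are not, and their reading is None.
At some moment in a run one of carton_blue, carton_orange, carton_green may be knocked a few centimetres aside while the robot is not near it.
It also fails if it takes over 210 s, if anything falls off the work surface, if the arm or the gripper's body presses on something with over 40 N, if the wrist force passes 120 N, or if a joint passes its speed limit or range.

## Working session

There is one attempt and no reset: what is moved stays moved. The work goes in short steps, Python scripts to look and compute and a shell command to move; the robot and the scene stay as the last step left them, time stands still between calls to the robot, and variables do not carry over. Pictures are saved under pics/ and viewed, at most 14 in all, crops included, and the job is handed in when it is done.

```bash
ls; mkdir -p pics; python3 - <<'E'
from plant import *
import cv2
for n in("top","side","wrist"):
    im=optics.snapshot(n); cv2.imwrite(f"pics/{n}0.png",im[:,:,::-1]); print(n,optics.get_calibration(n))
print(get_state())
E
```

```text
pics
top {'fx': 480.982512997296, 'fy': 480.982512997296, 'cx': 327.2854414636642, 'cy': 236.3268716254836, 'k1': -0.06962592573814616, 'R': array([[ 0.00551781, -0.99996995, -0.00544625],
       [-0.97524049, -0.00417711, -0.22110751],
       [ 0.22107812,  0.00653143, -0.97523423]]), 't': array([ -14.88763128,  529.61275412, 1246.79885202])}
side {'fx': 482.0945509858363, 'fy': 482.0945509858363, 'cx': 314.4551721263302, 'cy': 234.56187841651783, 'k1': -0.10312326461952394, 'R': array([[ 0.77659634, -0.6299924 , -0.00277662],
       [-0.48195378, -0.59125806, -0.64663317],
       [ 0.40573229,  0.50351115, -0.76279606]]), 't': array([-389.62040246,  302.21275085, 1005.57564865])}
wrist {'fx': 363.24574964944486, 'fy': 363.24574964944486, 'cx': 319.34202499051213, 'cy': 239.89252165362123, 'k1': -0.06080038552083724, 'T_tool_cam': array([[ 9.03359218e-04, -9.67034403e-01, -2.54644160e-01,
         7.16205365e+01],
       [ 9.99999283e-01,  6.73435390e-04,  9.90100776e-04,
        -6.25959183e-01],
       [-7.85975123e-04, -2.54644872e-01,  9.67034318e-01,
        -1.60247171e+02],
       [ 0.00000000e+00,  0.00000000e+00,  0.00000000e+00,
         1.00000000e+00]])}
{'time_s': 0.15, 'joints': array([ 1.07371532e+00,  3.79306241e-01,  1.73461616e+00, -5.38627687e-05,
        1.02849233e+00, -3.32925271e-02]), 'qvel': array([ 1.12391313e-04, -6.61239626e-04, -1.59649919e-03,  1.46144675e-03,
       -1.94754033e-03,  4.83304127e-05]), 'effort': array([-3.08642630e-03, -7.64113355e+01, -4.34650898e+01,  6.48880284e-02,
        4.09815449e-02, -1.08633926e-04]), 'ee_pos': array([313.01747841, 625.80740084, 224.44133857]), 'eef_rot': array([-8.54729833e-05,  2.29807913e-01,  9.73235919e-01, -4.02712634e-04]), 'ft_force': array([-0.24714791, -0.02999477,  0.47062827]), 'wrist_torque': array([ 0.0042178 , -0.00563952,  0.00580385]), 'grip_force': 0.0, 'opening': 91.15901527397824}
```

View pics/top0.png

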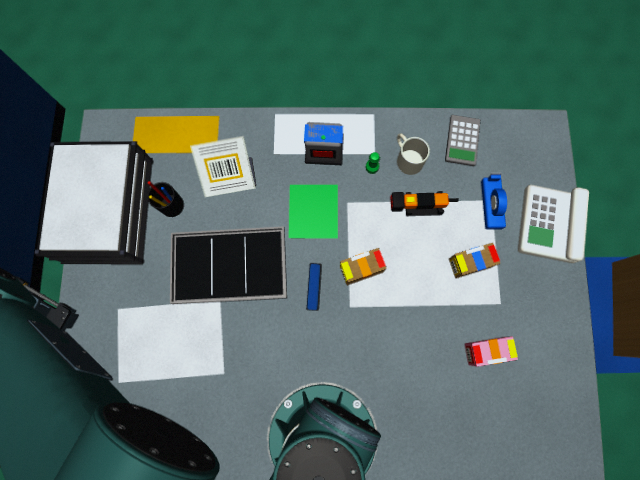

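View pics/side0.png

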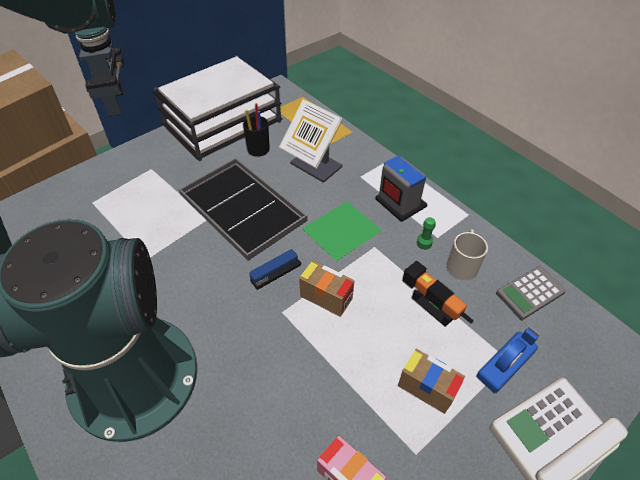

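```bash
cat > h.py <<'E'
import numpy as np, cv2
from plant import *
from scipy.spatial.transform import Rotation as Ro
def cam(n,st=None):
    c=optics.get_calibration(n)
    if n!="wrist": return c,np.array(c["R"]),np.array(c["t"])
    q=st["eef_rot"]; T=np.eye(4); T[:3,:3]=Ro.from_quat([q[1],q[2],q[3],q[0]]).as_matrix(); T[:3,3]=st["ee_pos"]
    W=np.linalg.inv(T@c["T_tool_cam"]); return c,W[:3,:3],W[:3,3]
def ray(C,px):
    c,R,t=C; d=np.array([(px[0]-c["cx"])/c["fx"],(px[1]-c["cy"])/c["fy"]]); u=d.copy()
    for _ in range(20): u=d/(1+c["k1"]*u@u)
    v=R.T@np.array([u[0],u[1],1]); return -R.T@t, v/np.linalg.norm(v)
def onz(C,px,z):
    o,v=ray(C,px); return o+v*(z-o[2])/v[2]
def tri(*cp):
    A=np.zeros((3,3));b=np.zeros(3);P=[]
    for C,p in cp:
        o,v=ray(C,p);M=np.eye(3)-np.outer(v,v);A+=M;b+=M@o;P.append((o,v))
    X=np.linalg.solve(A,b); return X,[round(float(np.linalg.norm(np.cross(X-o,v))),1) for o,v in P]
def proj(C,X):
    c,R,t=C; p=R@np.asarray(X,float)+t; u=p[:2]/p[2]; u=u*(1+c["k1"]*u@u); return np.array([c["fx"]*u[0]+c["cx"],c["fy"]*u[1]+c["cy"]])
def mosaic(cells,out,w=264,h=198):
    r=[]
    for im,x,y,s in cells:
        cw,ch=w//s,h//s
        k=cv2.resize(im[y:y+ch,x:x+cw],(w,h),interpolation=cv2.INTER_CUBIC); k[0]=k[:,0]=255; r.append(k)
    cv2.imwrite(out,np.vstack([np.hstack(r[i:i+3]) for i in range(0,len(r),3)]))
def tool(st,X):
    "world point -> tool coords"
    q=st["eef_rot"]; return Ro.from_quat([q[1],q[2],q[3],q[0]]).as_matrix().T@(np.asarray(X)-st["ee_pos"])
E
python3 - <<'E'
from h import *
t=cv2.imread("pics/top0.png");s=cv2.imread("pics/side0.png")
mosaic([(t,332,242,4),(t,442,237,4),(t,388,180,3),(t,292,117,4),(t,188,130,3),(s,296,255,4),(s,396,340,4),(s,396,257,3),(s,370,152,4)],"pics/m1.png")
E
```

```text
(no output)
```

View pics/m1.png

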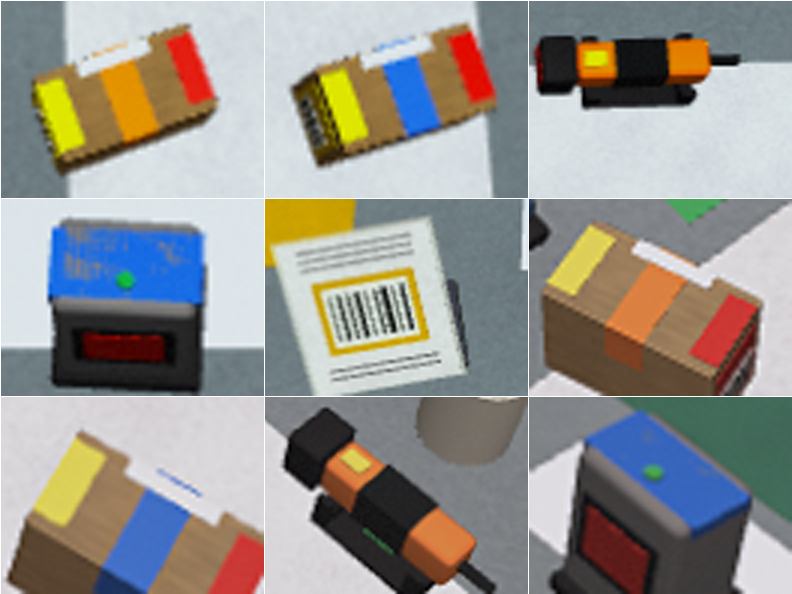

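```bash
python3 - <<'E'
from h import *
np.set_printoptions(precision=1,suppress=True)
T,S=cam("top"),cam("side")
for n,a,b in [("or yf",(340.2,261.5),(311.8,261.5)),("or rf",(379,248.3),(354.3,281.5)),("or rn",(386.2,267.8),(342,299)),("or yn",(347,280.8),(300,278.3)),
 ("bl yf",(456,255),(416.5,349)),("bl yn",(462.2,274.5),(402.7,369.5)),("window",(322.7,153.8),(392,189.8)),("code",(223.7,167.7),(309,131)),("tray c near-right",(286,298),(249,257)),("tray far-left",(172,232),(235,160)),("tray far-right",(285,229),(306,217)),("tray near-left",(172,302),(181,190))]:
    print(n,*tri((T,a),(S,b)))
for n,p,z in [("bl rf",(494.7,243),76),("bl rn",(500,262.5),76),("cap fl",(304.5,141.8),130),("cap fr",(343,142),130),("scan nose",(392,201.7),38),("tail",(448.7,200),38)]: print(n,onz(T,p,z))
# stand frame plane: intersect the paper corners with face plane guess (yaw a) 
o=np.array([188,130])
P=[(o+np.array(p)/3) for p in [(8,48),(166,18),(203,173),(49,198)]]
X0=tri((T,(223.7,167.7)),(S,(309,131)))[0]
for a in np.radians(range(-30,50,4)):
    n=np.array([-np.cos(a),-np.sin(a),1]);h=np.array([-np.sin(a),np.cos(a),0]);Q=[]
    for p in P:
        oo,v=ray(T,p);Q.append(oo+v*(n@(X0-oo))/(n@v))
    Q=np.array(Q); print(round(np.degrees(a)),(Q[0]-Q[1])[2],(Q[3]-Q[2])[2],Q[:,2],np.linalg.norm(Q[0]-Q[1]))
E
```

```text
or yf [457.3 -46.7  73.5] [0.9, 0.9]
or rf [ 494.1 -150.6   74.9] [0.1, 0.1]
or rn [ 441.5 -168.6   76.6] [0.4, 0.4]
or yn [407.1 -65.1  71.2] [0.1, 0.1]
bl yf [ 476.4 -355.2   81. ] [1.2, 1.2]
bl yn [ 423.9 -368.7   80.8] [0.7, 0.7]
window [762.3   1.1  78.6] [1.2, 1.2]
code [693.6 260.  148.1] [0.4, 0.4]
tray c near-right [369.   98.9  14.5] [3.0, 3.0]
tray far-left [548.9 432.   10.2] [2.8, 2.8]
tray far-right [558.6 106.2  25. ] [0.6, 0.6]
tray near-left [352.9 412.5  20.3] [0.9, 0.9]
bl rf [ 509.4 -462.7   76. ]
bl rn [ 456.3 -473.3   76. ]
cap fl [774.4  50.  130. ]
cap fr [774.1 -53.6 130. ]
scan nose [ 635.  -193.4   38. ]
tail [ 641.  -353.8   38. ]
-30 -72.44049604176098 -76.12185495334256 [153.7 226.1 144.1  68. ] 169.89283714116897
-26 -64.83909592623331 -68.23891646007291 [159.7 224.5 138.4  70.2] 164.69385479432236
-22 -57.377245676854045 -60.360467559195286 [165.3 222.7 132.9  72.5] 159.90182814229036
-18 -50.05257960775975 -52.50754684876142 [170.7 220.7 127.6  75.1] 155.5249164606026
-14 -42.86168171181998 -44.698387222644214 [175.7 218.5 122.5  77.8] 151.56964962816
[... 583 characters left out ...]
1. ] 135.8591976550485
18 10.420935094225115 14.668605464558823 [205.7 195.2  90.1 104.8] 135.28713694075276
22 16.626918276355582 21.563883283077303 [208.3 191.7  87.  108.6] 135.10623763723535
26 22.747641543557847 28.31870044749826 [210.7 188.   84.2 112.5] 135.30192773067574
30 28.786937129629223 34.92673016826393 [212.9 184.1  81.6 116.5] 135.85777581091443
34 34.74816001581394 41.381531701007816 [214.9 180.2  79.2 120.6] 136.75578111387549
38 40.6341209411687 47.67640674566201 [216.7 176.   77.1 124.8] 137.97668468840902
42 46.44701360481281 53.80426163709194 [218.2 171.8  75.2 129. ] 139.50027689772588
46 52.1883335518321 59.757473753559225 [219.6 167.4  73.6 133.3] 141.30567856945115
```

Candidates: the hand scanner is at top-view (425,201), and the blue stapler-like objects at (494,202) and (314,286) are not it. Cartons are orange tape at (363,266) and blue tape at (474,261). The pink carton at (491,351) also has an orange tape, but it is a decoy, so I leave it. There is no green carton; the green at (313,211) is a flat mat. The crop (m1) confirms the colours, with yellow ends facing left and white strips on the far side.

```bash
python3 -m creep '[0,0,0,0,0,0.038,1,0,0,0,0,0,0.038,1,0,0,0,0,0,0.038,1,0,0,0,0,0,0.038,1,0,0,0,0,0,0.038,1]'
python3 -m creep '[0,0,0,0,0,0.038,1,0,0,0,0,0,0.038,1,0,0,0,0,0,0.038,1,0,0,0,0,0,0.038,1,0,0,0,0,0,0,1]'
python3 -m creep '[-0.39,0.122,0,0,0,0,1,-0.39,0.122,0,0,0,0,1,-0.39,0.122,0,0,0,0,1,-0.39,0.122,0,0,0,0,1,-0.39,0.122,0,0,0,0,1]'
```

```text
time_s: 0.57
ee_pos: [313.1, 625.9, 224.6]
eef_rot: [0.0, 0.508, 0.861, -0.0]
ft_force: [0.6, -0.3, 0.1]
opening: 91.3
grip_force: 0.0
time_s: 0.98
ee_pos: [313.1, 625.9, 224.7]
eef_rot: [0.0, 0.698, 0.716, -0.0]
ft_force: [-0.2, -0.2, 0.5]
opening: 91.0
grip_force: 0.0
time_s: 1.4
ee_pos: [380.6, 431.3, 224.8]
eef_rot: [0.0, 0.694, 0.72, -0.0]
ft_force: [1.2, -0.5, -1.0]
opening: 91.3
grip_force: 0.0
```

Works as expected; I continue to above the scanner.

```bash
for k in 1; do python3 -m creep '[-0.39,0.122,0,0,0,0,1,-0.39,0.122,0,0,0,0,1,-0.39,0.122,0,0,0,0,1,-0.39,0.122,0,0,0,0,1,-0.39,0.122,0,0,0,0,1]'; python3 -m creep '[-0.39,0.122,0,0,0,0,1,-0.39,0.122,0,0,0,0,1,-0.39,0.122,0,0,0,0,1,-0.39,0.122,0,0,0,0,1,-0.39,0.122,0,0,0,0,1]'; python3 -m creep '[-0.39,0.122,0,0,0,0,1,-0.39,0.122,0,0,0,0,1,-0.39,0.122,0,0,0,0,1,-0.39,0.122,0,0,0,0,1,-0.39,0.122,0,0,0,0,1]'; python3 -m creep '[-0.39,0.122,0,0,0,0,1,-0.39,0.122,0,0,0,0,1,-0.39,0.122,0,0,0,0,1,-0.39,0.122,0,0,0,0,1,0,0,0,0,0,0,1]';python3 -m creep '[0,0,0,0,0,0,1,0,0,0,0,0,0,1,0,0,0,0,0,0,1]'; done | grep -E "ee_pos|time"
python3 - <<'E'
from h import *
import pickle
s=get_state(); im=optics.snapshot("wrist"); cv2.imwrite("pics/w1.png",im[:,:,::-1]); pickle.dump(s,open("w1.pkl","wb")); print(s["ee_pos"],s["joints"])
E
```

```text
time_s: 1.82
ee_pos: [447.9, 238.3, 225.0]
time_s: 2.23
ee_pos: [515.3, 45.3, 225.1]
time_s: 2.65
ee_pos: [582.6, -147.8, 224.9]
time_s: 3.07
ee_pos: [637.7, -305.7, 224.9]
time_s: 3.32
ee_pos: [635.9, -298.9, 224.8]
[ 635.9448068  -298.87382852  224.7808704 ] [-4.72533201e-01  3.83366386e-01  1.72819347e+00  1.05676320e-04
  1.03064280e+00 -5.07552060e-01]
```

View pics/w1.png

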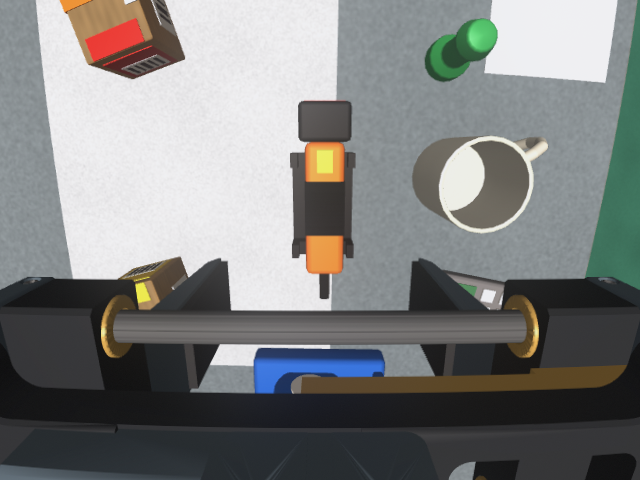

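```bash
python3 - <<'E'
from h import *
import pickle
np.set_printoptions(precision=1,suppress=True)
s=pickle.load(open("w1.pkl","rb"));W=cam("wrist",s);T,S=cam("top"),cam("side")
for n,p,z in [("grip",(324.5,209),56),("front",(325,142),56),("tail",(325,273),56),("nosetip",(325,101),61),("mugL",(413,180),90),("saddleL",(291,160),54),("saddleR",(355,160),54),("sadL tail",(293,255),54),("sadR tail",(353,255),54)]:
    X=onz(W,p,z); print(n,X,tool(s,X))
# sticker centre, three views
print(tri((W,(325,162)),(T,(388+67/3,180+59/3)),(S,(396+(356-265)/3,257+(460-397)/3))))
print("grip tri",tri((W,(324.5,209)),(T,(388+(641-528)/3,180+60/3))))
E
```

```text
grip [ 639.9 -284.7   56. ] [ 13.9   4.6 168.8]
front [ 638.  -225.1   56. ] [ 73.6   4.8 168.8]
tail [ 642.9 -346.8   56. ] [-48.2   5.3 168.8]
nosetip [ 636.7 -191.4   61. ] [107.3   4.5 163.8]
mugL [ 709.9 -252.4   90. ] [ 43.8  75.6 134.8]
saddleL [ 608.3 -241.8   54. ] [ 57.9 -25.5 170.8]
saddleR [ 665.5 -239.8   54. ] [ 58.   31.7 170.8]
sadL tail [ 611.7 -330.5   54. ] [-30.8 -25.2 170.8]
sadR tail [ 668.9 -328.4   54. ] [-30.7  32.  170.8]
(array([ 637. , -241.6,   58. ]), [1.8, 1.9, 1.1])
grip tri (array([ 640.2, -288. ,   39. ]), [0.3, 0.3])
```

The wrist view shows the scanner upright in its cradle, with head at rows 101–140, grip centre at (324,209) and tail at 273. The mug rim starts at column 413. The axis is aligned with tool x.

```bash
python3 -m creep '[0.026,0.01,0.3,0,0,0,0.4,0.026,0.01,0.3,0,0,0,0.4,0.026,0.01,0.3,0,0,0,0.4,0.026,0.01,0.3,0,0,0,0.4,0.026,0.007,0.3,0,0,0,0.4]' 30; python3 -m creep '[0,0,0.1,0,0,0,0.4,0,0,0.1,0,0,0,0.4,0,0,0.1,0,0,0,0.4,0,0,0.1,0,0,0,0.4,0,0,0,0,0,0,0.4]';python3 -m creep '[0,0,0,0,0,0,-1,0,0,0,0,0,0,-1,0,0,0,0,0,0,-1,0,0,0,0,0,0,-1,0,0,0,0,0,0,-1]'; python3 -m creep '[0,0,0,0,0,0,-1,0,0,0,0,0,0,-1,0,0,0,0,0,0,-1]'
```

```text
time_s: 3.78
ee_pos: [640.6, -285.5, 74.1]
eef_rot: [0.0, 0.695, 0.719, 0.0]
ft_force: [0.4, 0.7, 0.2]
opening: 64.1
grip_force: 0.0
time_s: 4.2
ee_pos: [640.3, -286.7, 34.1]
eef_rot: [-0.0, 0.695, 0.719, -0.0]
ft_force: [-0.5, 0.4, -1.0]
opening: 63.8
grip_force: 0.0
time_s: 4.62
ee_pos: [640.8, -287.0, 35.6]
eef_rot: [0.0, 0.695, 0.719, 0.0]
ft_force: [-1.5, 0.8, 5.2]
opening: 36.1
grip_force: 30.0
time_s: 4.87
ee_pos: [640.8, -286.9, 35.5]
eef_rot: [0.0, 0.695, 0.719, 0.0]
ft_force: [-3.7, -0.5, 6.4]
opening: 35.8
grip_force: 30.0
```

```bash
(python3 -m creep '[0,0,-0.2,0,0,0,-1,0,0,-0.37,0,0,0,-1,0,0,-0.37,0,0,0,-1,0,0,-0.37,0,0,0,-1,0,0,-0.37,0,0,0,-1]'; python3 -m creep '[0,0,-0.37,0,0,0,-1,0,0,-0.37,0,0,0,-1,0,0,-0.23,0,0,0,-1,0,0,0,0,0,0.038,-1,0,0,0,0,0,0.038,-1]'; python3 -m creep '[0,0,0,0,0,0.038,-1,0,0,0,0,0,0.038,-1,0,0,0,0,0,0.038,-1,0,0,0,0,0,0.038,-1,0,0,0,0,0,0.038,-1]'; python3 -m creep '[0,0,0,0,0,0.038,-1,0,0,0,0,0,0.038,-1,0,0,0,0,0,0.038,-1,0,0,0,0,0,0.038,-1,0,0,0,0,0,0.037,-1]';  python3 -m creep '[0,-0.378,0,0,0,0,-1,0,-0.378,0,0,0,0,-1,0,-0.378,0,0,0,0,-1,0,-0.378,0,0,0,0,-1,0,-0.378,0,0,0,0,-1]'; python3 -m creep '[0,-0.378,0,0,0,0,-1,0,-0.378,0,0,0,0,-1,0,-0.378,0,0,0,0,-1,0,-0.378,0,0,0,0,-1,0,-0.378,0,0,0,0,-1]';  python3 -m creep '[0,-0.378,0,0,0,0,-1,0,-0.378,0,0,0,0,-1,0,-0.378,0,0,0,0,-1,0,-0.378,0,0,0,0,-1,0,0,0,0,0,0,-1]'; python3 -m creep '[0,0,0,0,0,0,-1,0,0,0,0,0,0,-1,0,0,0,0,0,0,-1]') | grep -E "time|pos|rot|opening"
python3 - <<'E'
from h import *
import pickle
s=get_state(); im=optics.snapshot("wrist"); cv2.imwrite("pics/w2.png",im[:,:,::-1]); pickle.dump(s,open("w2.pkl","wb")); print(s["ee_pos"],s["joints"])
E
```

```text
time_s: 5.28
ee_pos: [640.2, -286.6, 204.5]
eef_rot: [-0.0, 0.696, 0.719, -0.0]
opening: 35.9
time_s: 5.7
ee_pos: [641.1, -287.0, 302.1]
eef_rot: [0.001, 0.778, 0.629, 0.001]
opening: 35.5
time_s: 6.12
ee_pos: [640.3, -286.7, 299.7]
eef_rot: [-0.0, 0.928, 0.372, -0.0]
opening: 35.9
time_s: 6.53
ee_pos: [640.3, -286.6, 299.7]
eef_rot: [-0.0, 0.996, 0.084, -0.0]
opening: 35.9
time_s: 6.95
ee_pos: [607.0, -99.0, 299.8]
eef_rot: [-0.0, 0.996, 0.087, -0.0]
opening: 35.4
time_s: 7.37
ee_pos: [574.2, 87.2, 299.9]
eef_rot: [0.0, 0.996, 0.087, -0.0]
opening: 35.7
time_s: 7.78
ee_pos: [547.6, 239.3, 299.9]
eef_rot: [-0.001, 0.996, 0.089, -0.0]
opening: 36.0
time_s: 8.03
ee_pos: [549.0, 233.5, 299.8]
eef_rot: [0.0, 0.996, 0.086, -0.0]
opening: 35.8
[549.04233445 233.53417105 299.80076805] [ 3.63150963e-01  1.35093968e-01  1.89784986e+00 -1.21497272e-04
  1.10896822e+00  1.76091755e+00]
```

View pics/w2.png

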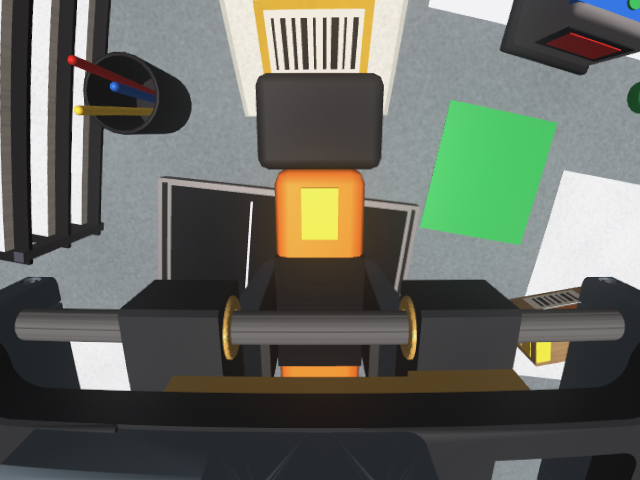

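```bash
python3 - <<'E'
from h import *
import pickle
np.set_printoptions(precision=1,suppress=True)
s=pickle.load(open("w2.pkl","rb"));W=cam("wrist",s);T,S=cam("top"),cam("side")
for x in [tri((W,(315.5,42)),(T,(223.7,167.7)),(S,(309,131)))[0], onz(T,(223.7,167.7),140),onz(W,(315.5,42),140),onz(S,(309,131),140)]: print(x,tool(s,x))
a,b=onz(W,(247,112),87),onz(W,(388,112),87); print("low edge",a,b,tool(s,a),tool(s,b))
E
```

```text
[696.  261.9 145.4] [149.7  -2.7 154.4]
[696.3 262.1 140. ] [150.   -2.8 159.8]
[699.  262.7 140. ] [152.8  -2.9 159.8]
[700.5 268.2 140. ] [155.2  -8.1 159.8]
low edge [638.  320.9  87. ] [661.9 184.7  87. ] [102.7 -70.8 212.8] [102.8  67.5 212.8]
```

The view shows the barcode centred near (316,42), just beyond the head. The pen cup at (135,95) is clear of the path, and the stand's yaw of 10° is confirmed.

```bash
(python3 -m creep '[-0.15,-0.01,0,0,0,0,-1,-0.15,-0.01,0.2,0,0,0,-1,-0.14,-0.01,0.3,0,0,0,-1,0,0,0.3,0,0,0,-1,0,0,0.3,0,0,0,-1]'; python3 -m creep '[0,0,0.3,0,0,0,-1,0,0,0.14,0,0,0,-1,0,0,0.08,0,0,0,-1,0,0,0,0,0,0,-1,0,0,0,0,0,0,-1]'; for i in 1 2 3 4 5 6; do python3 -m creep '[0,0,0,0,0,0,-1,0,0,0,0,0,0,-1,0,0,0,0,0,0,-1,0,0,0,0,0,0,-1,0,0,0,0,0,0,-1]'; done)  | grep -E "time|pos|rot|opening"
python3 - <<'E'
from h import *
im=optics.snapshot("side"); cv2.imwrite("pics/s2.png",cv2.resize(im[60:240,180:420,::-1],(640,480),interpolation=2))
s=get_state(); print(s["ee_pos"],tool(s,[697,262.5,140]))
E
```

```text
time_s: 8.5
ee_pos: [504.9, 228.7, 189.3]
eef_rot: [-0.0, 0.996, 0.086, 0.001]
opening: 36.0
time_s: 8.92
ee_pos: [505.7, 229.4, 138.5]
eef_rot: [-0.0, 0.996, 0.086, 0.0]
opening: 36.0
time_s: 9.33
ee_pos: [505.3, 229.9, 138.4]
eef_rot: [-0.0, 0.996, 0.087, 0.0]
opening: 35.4
time_s: 9.75
ee_pos: [505.1, 229.8, 137.9]
eef_rot: [-0.0, 0.996, 0.087, -0.0]
opening: 35.7
time_s: 10.17
ee_pos: [505.1, 229.8, 137.9]
eef_rot: [0.0, 0.996, 0.087, -0.0]
opening: 35.6
time_s: 10.58
ee_pos: [505.1, 229.8, 137.9]
eef_rot: [0.0, 0.996, 0.087, -0.0]
opening: 36.0
time_s: 11.0
ee_pos: [505.1, 229.8, 137.9]
eef_rot: [-0.0, 0.996, 0.087, 0.0]
opening: 35.8
time_s: 11.42
ee_pos: [505.1, 229.8, 137.9]
eef_rot: [-0.0, 0.996, 0.087, 0.0]
opening: 35.8
[505.12391768 229.8056008  137.93191888] [194.6390352    1.01278959  -2.06201323]
```

View pics/s2.png

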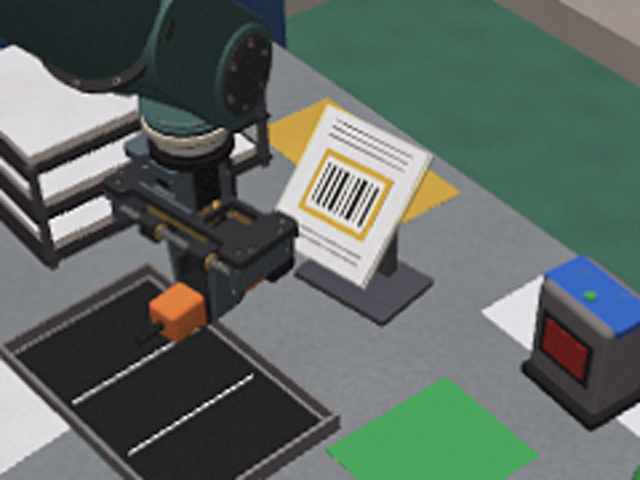

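The side view shows the scanner held level in front of the stand and clear of it. The hold lasted about 2.5 s, so I return it to the cradle.

```bash
(python3 -m creep '[0,0,-0.2,0,0,0,-1,0,0,-0.35,0,0,0,-1,0,0,-0.35,0,0,0,-1,0,0,-0.35,0,0,0,-1,0,0,-0.35,0,0,0,-1]'; for i in 1 2; do python3 -m creep '[0.03,0.378,0,0,0,0,-1,0.03,0.378,0,0,0,0,-1,0.03,0.378,0,0,0,0,-1,0.03,0.378,0,0,0,0,-1,0.03,0.378,0,0,0,0,-1]'; done; python3 -m creep '[0.03,0.378,0,0,0,0,-1,0.03,0.378,0,0,0,0,-1,0.03,0.378,0,0,0,0,-1,0.03,0.378,0,0,0,0,-1,0,0,0,0,0,-0.038,-1]'; for i in 1 2;do python3 -m creep '[0,0,0,0,0,-0.038,-1,0,0,0,0,0,-0.038,-1,0,0,0,0,0,-0.038,-1,0,0,0,0,0,-0.038,-1,0,0,0,0,0,-0.038,-1]'; done; python3 -m creep '[0,0,0,0,0,-0.037,-1,0,0,0,0,0,0,-1,0,0,0,0,0,0,-1,0,0,0,0,0,0,-1]')|grep -E "time|pos|rot|opening" | tail -4
python3 - <<'E'
from h import *
s=get_state(); print(s["ee_pos"],s["eef_rot"],tool(s,[640.8,-286.9,35.5]))
im=optics.snapshot("wrist"); cv2.imwrite("pics/w3.png",im[:,:,::-1])
E
```

```text
time_s: 14.3
ee_pos: [638.0, -284.1, 297.8]
eef_rot: [-0.0, 0.697, 0.717, -0.0]
opening: 35.5
[ 638.02315321 -284.13582894  297.83788895] [-6.25279022e-05  6.96936646e-01  7.17132698e-01 -2.44327482e-05] [ -2.85693916   2.72883067 262.33739894]
```

```bash
(python3 -m creep '[-0.014,0.014,0.1,0,0,-0.0017,-1,-0.014,0.013,0.35,0,0,0,-1,0,0,0.35,0,0,0,-1,0,0,0.35,0,0,0,-1,0,0,0.35,0,0,0,-1]'; python3 -m creep '[0,0,0.35,0,0,0,-1,0,0,0.2,0,0,0,-1,0,0,0.15,0,0,0,-1,0,0,0,0,0,0,-1,0,0,0,0,0,0,-1]'; python3 -m creep '[0,0,0.15,0,0,0,-1,0,0,0.12,0,0,0,-1,0,0,0.1,0,0,0,-1,0,0,0.05,0,0,0,-1,0,0,0,0,0,0,-1]'; python3 -m creep '[0,0,0.03,0,0,0,-1,0,0,0.015,0,0,0,-1,0,0,0,0,0,0,-1]')|grep -E "time|pos|rot|force|opening"
```

```text
time_s: 14.77
ee_pos: [640.6, -286.8, 145.8]
eef_rot: [0.0, 0.694, 0.72, 0.0]
ft_force: [0.6, -0.5, -1.2]
opening: 35.7
grip_force: 30.0
time_s: 15.18
ee_pos: [640.9, -286.9, 77.7]
eef_rot: [-0.0, 0.694, 0.72, -0.0]
ft_force: [0.5, 0.5, -0.4]
opening: 35.8
grip_force: 30.0
time_s: 15.6
ee_pos: [640.6, -286.8, 35.2]
eef_rot: [-0.0, 0.694, 0.72, -0.0]
ft_force: [-0.3, -0.6, -2.8]
opening: 35.9
grip_force: 30.0
time_s: 15.85
ee_pos: [641.0, -287.2, 33.6]
eef_rot: [-0.0, 0.694, 0.72, -0.0]
ft_force: [-14.6, 3.2, 32.0]
opening: 35.8
grip_force: 30.0
```

```bash
(python3 -m creep '[0,0,-0.015,0,0,0,-1,0,0,0,0,0,0,0,0,0,0,0,0,0,0.2,0,0,0,0,0,0,0.4,0,0,0,0,0,0,0.4]'; python3 -m creep '[0,0,0,0,0,0,0.4,0,0,-0.1,0,0,0,0.4,0,0,-0.1,0,0,0,0.4,0,0,-0.1,0,0,0,0.4,0,0,-0.15,0,0,0,0.4]';python3 -m creep '[0,0,-0.35,0,0,0,1,0,0,-0.35,0,0,0,1,0,0,-0.35,0,0,0,1,0,0,-0.35,0,0,0,1,0,0,-0.1,0,0,0,1]';python3 -m creep '[0,0,0,0,0,0,1,0,0,0,0,0,0,1]')|grep -E "time|pos|rot|force|opening"
python3 - <<'E'
from h import *
import pickle
s=get_state(); im=optics.snapshot("wrist")[:,:,::-1];pickle.dump(s,open("w4.pkl","wb"))
t=optics.snapshot("top")[:,:,::-1]; cv2.imwrite("pics/w4.png",im);cv2.imwrite("pics/t4.png",t);print(s["ee_pos"])
o=np.zeros((600,800,3),np.uint8); o[:300,:400]=cv2.resize(im[80:320,160:480],(400,300)); o[300:,:]=cv2.resize(t[160:300,320:520],(800,560),interpolation=2)[130:430]
o[:300,400:]=cv2.resize(t,(400,300)); cv2.imwrite("pics/m4.png",o)
E
```

```text
time_s: 16.27
ee_pos: [640.9, -286.8, 32.7]
eef_rot: [-0.0, 0.694, 0.72, -0.0]
ft_force: [-0.4, 0.5, -0.6]
opening: 59.5
grip_force: 0.0
time_s: 16.68
ee_pos: [640.7, -286.8, 78.9]
eef_rot: [-0.0, 0.694, 0.72, -0.0]
ft_force: [-0.0, 0.9, 0.7]
opening: 63.8
grip_force: 0.0
time_s: 17.1
ee_pos: [642.9, -287.8, 235.7]
eef_rot: [0.004, 0.694, 0.72, 0.001]
ft_force: [1.0, 0.4, 0.1]
opening: 90.9
grip_force: 0.0
time_s: 17.27
ee_pos: [641.0, -286.9, 229.2]
eef_rot: [0.001, 0.694, 0.72, 0.0]
ft_force: [0.1, 0.2, -0.3]
opening: 91.1
grip_force: 0.0
[ 640.96126884 -286.86259374  229.16015438]
```

View pics/m4.png

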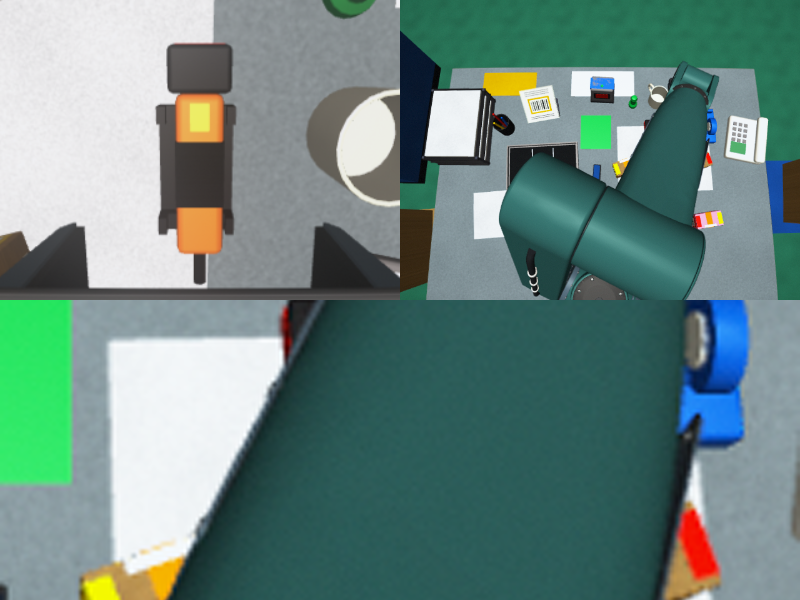

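The scanner is seated squarely in the cradle, head forward as before. Next is the blue carton.

```bash
(python3 -m creep '[0,0,0,0,0,-0.028,1,0,0,0,0,0,-0.028,1,0,0,0,0,0,-0.028,1,-0.15,-0.34,-0.05,0,0,0,1,-0.15,-0.34,-0.05,0,0,0,1]'; python3 -m creep '[-0.15,-0.34,-0.05,0,0,0,1,-0.15,-0.34,-0.05,0,0,0,1,-0.15,-0.34,-0.05,0,0,0,1,-0.15,-0.34,-0.05,0,0,0,1,0,0,0,0,0,0,1]'; python3 -m creep '[0,0,0,0,0,0,1,0,0,0,0,0,0,1,0,0,0,0,0,0,1]')|grep -E "time|pos|rot"
python3 - <<'E'
from h import *
import pickle
s=get_state(); im=optics.snapshot("wrist")[:,:,::-1];pickle.dump(s,open("w5.pkl","wb"));cv2.imwrite("pics/w5.png",im)
E
```

```text
time_s: 17.78
ee_pos: [584.1, -334.9, 235.8]
eef_rot: [-0.002, 0.591, 0.806, -0.0]
time_s: 18.2
ee_pos: [468.8, -436.4, 257.4]
eef_rot: [-0.001, 0.594, 0.804, -0.0]
time_s: 18.45
ee_pos: [473.3, -432.6, 257.0]
eef_rot: [-0.001, 0.592, 0.806, 0.0]
```

View pics/w5.png

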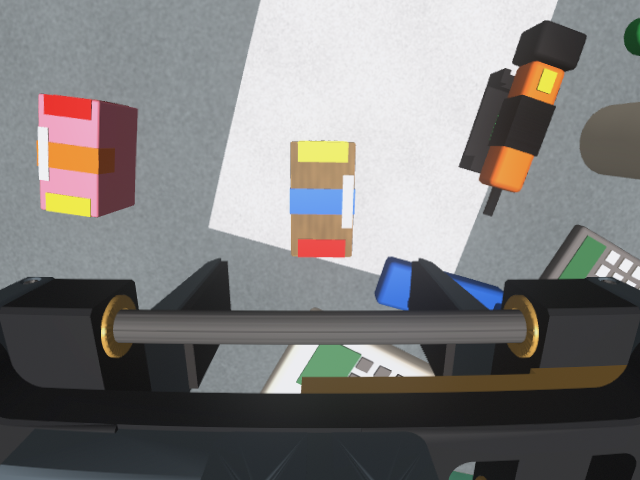

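```bash
python3 - <<'E'
from h import *
import pickle
np.set_printoptions(precision=1,suppress=True)
s=pickle.load(open("w5.pkl","rb"));W=cam("wrist",s);T,S=cam("top"),cam("side")
P=np.array([onz(W,p,76) for p in [(290.5,142),(355,142),(353.5,257),(291,257)]])
for X in P: print(X,tool(s,X))
c=P.mean(0);print(c,tool(s,c),[np.linalg.norm(P[i]-P[i-1]) for i in range(4)])
print(tri((W,(290.5,142)),(T,(462.2,274.5))),tri((W,(355,142)),(S,(416.5,349))))
E
```

```text
[ 425.8 -369.9   76. ] [ 73.7 -26.6 181.1]
[ 481.9 -352.3   76. ] [ 73.8  32.2 181.1]
[ 515.7 -456.7   76. ] [-35.9  33.4 180.9]
[ 457. -475.   76.] [-35.9 -28.1 181. ]
[ 470.1 -413.5   76. ] [ 18.9   2.8 181. ] [np.float64(109.64632281338334), np.float64(58.79615796630179), np.float64(109.65071678192756), np.float64(61.50218264849)]
(array([ 425. , -370.4,   71.8]), [0.6, 0.6]) (array([ 482.6, -352.6,   70.3]), [0.5, 0.5])
```

The blue carton is upright and aligned, top corners (290,142)–(353,257), and its size is correct at z=76. I grasp it now.

```bash
(python3 -m creep '[0.095,0.014,0.1,0,0,0,1,0.095,0.014,0.35,0,0,0,1,0,0,0.35,0,0,0,1,0,0,0.35,0,0,0,1,0,0,0.35,0,0,0,1]' 25; python3 -m creep '[0,0,0.25,0,0,0,1,0,0,0.2,0,0,0,1,0,0,0.13,0,0,0,1,0,0,0.04,0,0,0,1,0,0,0,0,0,0,1]'; python3 -m creep '[0,0,0,0,0,0,-1,0,0,0,0,0,0,-1,0,0,0,0,0,0,-1,0,0,0,0,0,0,-1,0,0,0,0,0,0,-1]';python3 -m creep '[0,0,0,0,0,0,-1,0,0,0,0,0,0,-1]' )|grep -E "time|pos|rot|force|open"; python3 -c "
from h import *;s=get_state();print(s['joints'],s['eef_rot'])"
```

```text
time_s: 18.92
ee_pos: [470.0, -412.8, 105.9]
eef_rot: [-0.0, 0.592, 0.806, 0.0]
ft_force: [1.6, -0.7, -0.1]
opening: 91.4
grip_force: 0.0
time_s: 19.33
ee_pos: [469.7, -413.5, 45.1]
eef_rot: [-0.001, 0.593, 0.806, 0.0]
ft_force: [0.5, -0.0, -0.2]
opening: 91.1
grip_force: 0.0
time_s: 19.75
ee_pos: [470.1, -414.7, 46.6]
eef_rot: [0.0, 0.593, 0.805, -0.0]
ft_force: [-0.5, -0.4, -0.0]
opening: 60.7
grip_force: 0.0
time_s: 19.92
ee_pos: [470.1, -414.7, 46.6]
eef_rot: [0.0, 0.593, 0.805, -0.0]
ft_force: [-1.3, 2.8, 6.7]
opening: 60.0
grip_force: 24.9
[-7.60099302e-01  5.19572928e-01  1.93136678e+00 -1.03330486e-05
  6.90036709e-01 -1.06176544e+00] [ 3.05279840e-04  5.92824092e-01  8.05331920e-01 -4.18418025e-05]
```

```bash
(python3 -m creep '[0,0,-0.15,0,0,0,-1,0,0,-0.35,0,0,0,-1,0,0,-0.35,0,0,0,-1,0,0,-0.3,0,0,0,-1,0,0,-0.1,0,0,0,-1]'; for i in 1 2 3; do python3 -m creep '[0,0,0,0,0,0.037,-1,0,0,0,0,0,0.037,-1,0,0,0,0,0,0.037,-1,0,0,0,0,0,0.037,-1,0,0,0,0,0,0.037,-1]'; done; python3 -m creep '[0,0,0,0,0,0.037,-1,0,0,0,0,0,0.004,-1,0.154,-0.346,0,0,0,0,-1,0.154,-0.346,0,0,0,0,-1,0.154,-0.346,0,0,0,0,-1]'; python3 -m creep '[0.154,-0.346,0,0,0,0,-1,0.154,-0.346,0,0,0,0,-1,0.154,-0.346,0,0,0,0,-1,0.154,-0.346,0,0,0,0,-1,0.154,-0.346,0,0,0,0,-1]';python3 -m creep '[0.154,-0.346,0,0,0,0,-1,0.154,-0.346,0,0,0,0,-1,0.154,-0.346,0,0,0,0,-1,0.154,-0.346,0,0,0,0,-1,0,0,0,0,0,0,-1]'; python3 -m creep '[0,0,0,0,0,0,-1,0,0,0,0,0,0,-1]' )|grep -E "time|pos|rot|open" | tail -8
python3 - <<'E'
from h import *
import pickle
s=get_state(); im=optics.snapshot("wrist")[:,:,::-1];pickle.dump(s,open("w6.pkl","wb"));cv2.imwrite("pics/w6.png",im);print(s["joints"])
t=optics.snapshot("side")[:,:,::-1]; cv2.imwrite("pics/s6.png",t); cv2.imwrite("pics/m6.png",np.hstack([cv2.resize(im,(400,300)),cv2.resize(t,(400,300))]))
E
```

```text
time_s: 22.83
ee_pos: [656.4, 5.7, 171.1]
eef_rot: [-0.0, 1.0, 0.004, 0.001]
opening: 59.7
time_s: 23.0
ee_pos: [654.1, 0.8, 170.6]
eef_rot: [0.0, 1.0, 0.002, -0.0]
opening: 60.4
[-3.43945570e-02  3.74710203e-01  1.85457329e+00 -1.81999596e-04
  9.13157884e-01  1.53351211e+00]
```

View pics/m6.png

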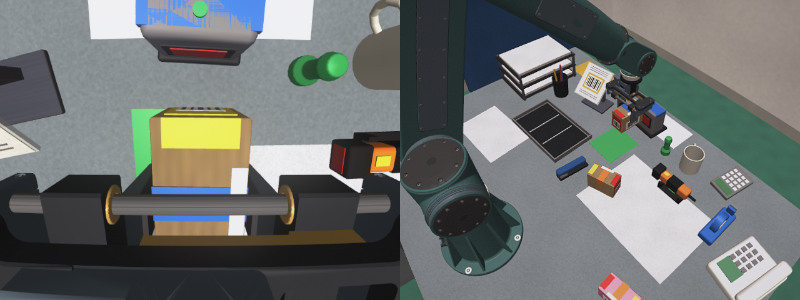

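The wrist view shows the yellow end facing the gate, with the gate cap centred near column 321 and its front edge level, so its yaw is about 0. Orange has not moved and the stamp is clear to the right. I descend and present.

```bash
python3 - <<'E'
from h import *
import pickle
s=pickle.load(open("w6.pkl","rb"));W=cam("wrist",s);T=cam("top")
for p,z in [((216,40),126),((429,40),126),((313,82),75)]: print(onz(W,p,z).round(1))
print(tri((W,(318,82)),(T,(322.7,153.8))))
E
(python3 -m creep '[0,0.008,0.1,0,0,0,-1,0,0,0.25,0,0,0,-1,0,0,0.25,0,0,0,-1,0,0,0.12,0,0,0,-1,0,0,0.05,0,0,0,-1]'; for i in 1 2 3 4 5 6; do python3 -m creep '[0,0,0,0,0,0,-1,0,0,0,0,0,0,-1,0,0,0,0,0,0,-1,0,0,0,0,0,0,-1,0,0,0,0,0,0,-1]'; done)|grep -E "time|pos|rot"
python3 - <<'E'
from h import *
t=optics.snapshot("side")[:,:,::-1]; cv2.imwrite("pics/s7.png",cv2.resize(t[120:270,290:490],(800,600),interpolation=2))
E
```

```text
[779.   54.5 126. ]
[779.5 -56.3 126. ]
[765.9   4.9  75. ]
(array([767.87771826,   1.82544542,  62.51182341]), [0.1, 0.1])
time_s: 23.52
ee_pos: [653.0, -0.7, 91.3]
eef_rot: [-0.0, 1.0, -0.0, -0.002]
time_s: 23.93
ee_pos: [655.1, 0.0, 94.9]
eef_rot: [0.0, 1.0, 0.0, 0.001]
time_s: 24.35
ee_pos: [654.5, -0.0, 93.9]
eef_rot: [-0.0, 1.0, 0.0, -0.0]
time_s: 24.77
ee_pos: [654.6, -0.0, 93.9]
eef_rot: [0.0, 1.0, 0.0, -0.0]
time_s: 25.18
ee_pos: [654.6, -0.0, 93.9]
eef_rot: [-0.0, 1.0, 0.0, -0.0]
time_s: 25.6
ee_pos: [654.6, 0.0, 93.9]
eef_rot: [0.0, 1.0, 0.0, 0.0]
time_s: 26.02
ee_pos: [654.6, 0.0, 93.9]
eef_rot: [0.0, 1.0, 0.0, -0.0]
```

View pics/s7.png

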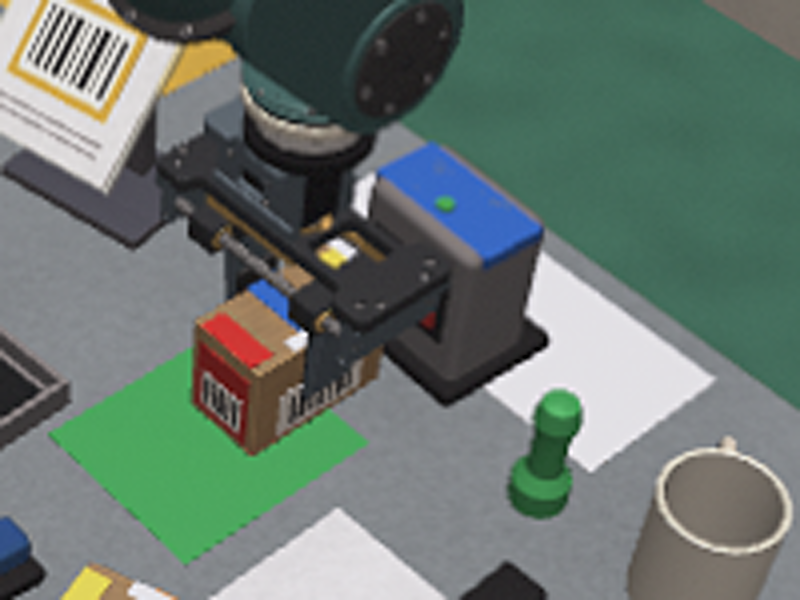

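Yellow end square before the window, clear of the gate and stamp. I hold a bit more, then turn to the front and then the red end.

```bash
H='x'; (for i in 1 2; do python3 -m creep '[0,0,0,0,0,0,-1,0,0,0,0,0,0,-1,0,0,0,0,0,0,-1,0,0,0,0,0,0,-1,0,0,0,0,0,0,-1]';done
for i in 1 2; do python3 -m creep '[0,0,0,0,0,-0.0385,-1,0,0,0,0,0,-0.0385,-1,0,0,0,0,0,-0.0385,-1,0,0,0,0,0,-0.0385,-1,0,0,0,0,0,-0.0385,-1]'; done; python3 -m creep '[0,0,0,0,0,-0.0385,-1,0,0,0,0,0,-0.0385,-1,0,0,0,0,0,-0.038,-1]'
for i in 1 2 3 4 5 6 7; do python3 -m creep '[0,0,0,0,0,0,-1,0,0,0,0,0,0,-1,0,0,0,0,0,0,-1,0,0,0,0,0,0,-1,0,0,0,0,0,0,-1]';done)|grep -E "time|pos|rot"|tail -15
python3 -c "
from h import *
t=optics.snapshot('side')[:,:,::-1]; cv2.imwrite('pics/s8.png',t)"
```

```text
time_s: 29.23
ee_pos: [654.6, -0.0, 93.9]
eef_rot: [0.0, 0.707, 0.707, 0.0]
time_s: 29.65
ee_pos: [654.6, -0.0, 93.9]
eef_rot: [0.0, 0.707, 0.707, 0.0]
time_s: 30.07
ee_pos: [654.6, 0.0, 94.0]
eef_rot: [-0.0, 0.707, 0.707, -0.0]
time_s: 30.48
ee_pos: [654.5, -0.0, 93.9]
eef_rot: [-0.0, 0.707, 0.707, -0.0]
time_s: 30.9
ee_pos: [654.6, 0.0, 93.9]
eef_rot: [-0.0, 0.707, 0.707, -0.0]
```

```bash
(for i in 1 2; do python3 -m creep '[0,0,0,0,0,-0.0385,-1,0,0,0,0,0,-0.0385,-1,0,0,0,0,0,-0.0385,-1,0,0,0,0,0,-0.0385,-1,0,0,0,0,0,-0.0385,-1]'; done; python3 -m creep '[0,0,0,0,0,-0.0385,-1,0,0,0,0,0,-0.0385,-1,0,0,0,0,0,-0.038,-1]'
for i in 1 2 3 4 5 6 7; do python3 -m creep '[0,0,0,0,0,0,-1,0,0,0,0,0,0,-1,0,0,0,0,0,0,-1,0,0,0,0,0,0,-1,0,0,0,0,0,0,-1]';done)|grep -E "time|pos|rot|open"|tail -8
python3 - <<'E'
from h import *
t=optics.snapshot('side')[:,:,::-1]; u=optics.snapshot('top')[:,:,::-1]; a=cv2.imread("pics/s8.png")
cv2.imwrite('pics/s9.png',np.hstack([cv2.resize(k[120:270,290:440],(400,400),interpolation=2) for k in (a,t)])); cv2.imwrite("pics/t9.png",cv2.resize(u[210:320,150:300],(750,550),interpolation=2))
print(get_state()["joints"])
E
```

```text
time_s: 34.53
ee_pos: [654.6, 0.0, 93.9]
eef_rot: [0.0, -0.0, 1.0, -0.0]
opening: 60.0
time_s: 34.95
ee_pos: [654.5, -0.0, 93.9]
eef_rot: [-0.0, -0.0, 1.0, -0.0]
opening: 60.3
[-3.56269247e-02  4.80700099e-01  1.87171876e+00 -9.71828172e-07
  7.89191543e-01 -1.60662198e+00]
```

View pics/s9.png

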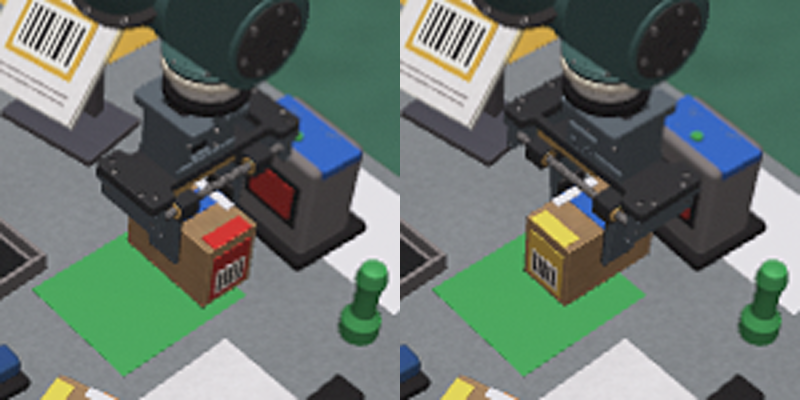

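View pics/t9.png

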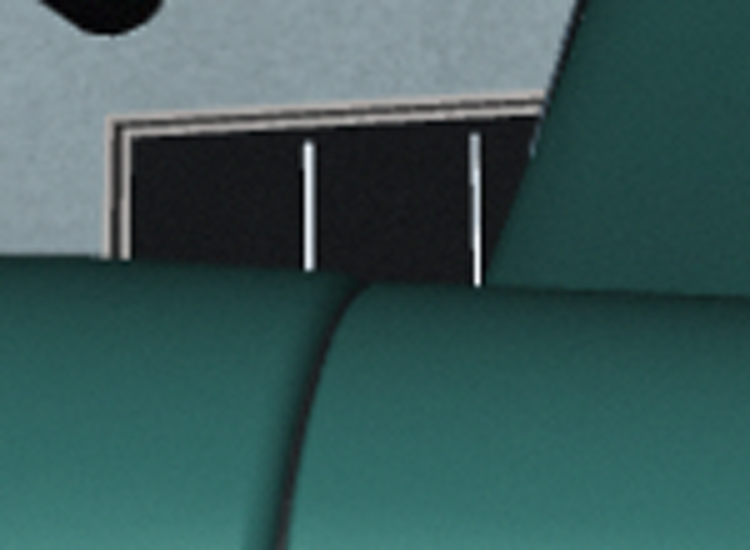

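Views: the front and red presentations were square and level, the stamp is clear, and the tray dividers are visible. Next I compute the tray pose from the white divider lines and dark floor.

```bash
python3 - <<'E'
from h import *
np.set_printoptions(precision=1,suppress=True)
for n,(x0,x1,y0,y1) in {"top":(178,281,236,296),"side":(190,300,165,250)}.items():
    C=cam(n); im=cv2.imread(f"pics/{n}0.png"); g=cv2.cvtColor(im,cv2.COLOR_BGR2GRAY)
    sub=np.zeros_like(g); 
    d=(g<60).astype(np.uint8); k,l,st,ce=cv2.connectedComponentsWithStats(d)
    seed=l[270,230] if n=="top" else l[205,225]
    m=(l==seed).astype(np.uint8); print(n,"dark",st[seed],)
    m2=cv2.morphologyEx(m,cv2.MORPH_CLOSE,np.ones((9,9)));cs=max(cv2.findContours(m2,0,1)[0],key=cv2.contourArea)
    ap=cv2.approxPolyDP(cs,6,True)[:,0]; print(ap.tolist()); P=np.array([onz(C,p,5)[:2] for p in ap]);print(P)
    W=((m2>0)&(g>110)).astype(np.uint8); k,l,st,ce=cv2.connectedComponentsWithStats(W)
    for i in range(1,k):
        if st[i,4]>15:
            ys,xs=np.nonzero(l==i);Q=np.array([onz(C,p,5)[:2] for p in zip(xs,ys)],float);u=np.linalg.svd(Q-Q.mean(0))[2][0]
            r=(Q-Q.mean(0))@u;print("line",Q.mean(0),Q[np.argmin(r)],Q[np.argmax(r)],np.degrees(np.arctan2(u[1],u[0])))
E
```

```text
top dark [ 175  232  108   68 6406]
[[280, 232], [176, 238], [175, 299], [282, 293]]
[[554.  122.4]
 [535.2 419.8]
 [361.7 410. ]
 [380.9 112.3]]
line [462.5 218.4] [539.  224.5] [385.7 212.4] -176.558377294595
line [454.1 312.7] [532.8 318.6] [376.6 306.9] -176.73806687372974
side dark [ 186  165  114   88 4656]
[[235, 165], [186, 193], [247, 252], [299, 217]]
[[536.6 419.1]
 [364.1 408.1]
 [380.2 121.1]
 [555.7 132.4]]
line [459.1 315.4] [534.4 320.4] [376.6 312.4] -176.2449262580898
line [458.5 220.3] [541.1 226.7] [382.5 214.2] -176.62038589029603
```

```bash
(python3 -m creep '[0,0,-0.15,0,0,0,-1,0.1,0,-0.3,0,0,0,-1,0,0,-0.3,0,0,0,-1,0,0,-0.3,0,0,0,-1,0,0,-0.05,0,0,0,-1]'; for i in 1 2; do python3 -m creep '[0.174,0.328,0,0,0,0,-1,0.174,0.328,0,0,0,0,-1,0.174,0.328,0,0,0,0,-1,0.174,0.328,0,0,0,0,-1,0.174,0.328,0,0,0,0,-1]'; done;  python3 -m creep '[0.174,0.333,0,0,0,0,-1,0,0,0,0,0,-0.019,-1,0,0,0,0,0,0,-1,0,0,0,0,0,0,-1,0,0,0,0,0,0,-1]')|grep -E "time|pos|rot|open"|tail -4
python3 -c "
from h import *
s=get_state(); print(s['ee_pos'],tool(s,[452.9,361.3,52]),s['joints'])
im=optics.snapshot('wrist')[:,:,::-1]; cv2.imwrite('pics/w10.png',im)"
```

```text
time_s: 36.72
ee_pos: [453.4, 360.5, 204.1]
eef_rot: [-0.0, -0.029, 1.0, -0.0]
opening: 60.4
[453.43015088 360.52594788 204.06422776] [  0.48395381   0.82053014 152.06413811] [ 6.31559650e-01  2.18329153e-01  1.99278285e+00 -1.15358551e-04
  9.30546444e-01 -9.96760653e-01]
```

```bash
(python3 -m creep '[0.005,0.008,0.15,0,0,0,-1,0,0,0.3,0,0,0,-1,0,0,0.3,0,0,0,-1,0,0,0.3,0,0,0,-1,0,0,0.2,0,0,0,-1]'; python3 -m creep '[0,0,0.1,0,0,0,-1,0,0,0.05,0,0,0,-1,0,0,0.04,0,0,0,-1,0,0,0.02,0,0,0,-1,0,0,0.0,0,0,0,-1]'; python3 -m creep '[0,0,0.03,0,0,0,-1,0,0,0.015,0,0,0,-1,0,0,0,0,0,0,-1,0,0,0,0,0,0,-1]'; python3 -m creep '[0,0,0.01,0,0,0,-1,0,0,0.0,0,0,0,-1]')|grep -E "time|pos|ft_f|open"
```

```text
time_s: 37.18
ee_pos: [452.3, 360.5, 76.5]
ft_force: [-0.4, -1.1, -2.0]
opening: 59.7
time_s: 37.6
ee_pos: [453.1, 362.2, 58.7]
ft_force: [0.3, 0.1, -2.1]
opening: 59.8
time_s: 37.93
ee_pos: [452.6, 362.1, 53.7]
ft_force: [-0.6, 0.1, -2.6]
opening: 60.0
time_s: 38.1
ee_pos: [452.6, 362.0, 52.4]
ft_force: [0.6, -0.0, -1.5]
opening: 60.1
```

Not in contact yet (weight still about 2 N); I lower millimetre by millimetre.

```bash
(python3 -m creep '[0,0,0.006,0,0,0,-1,0,0,0.0,0,0,0,-1,0,0,0,0,0,0,-1]'; python3 -m creep '[0,0,0.006,0,0,0,-1,0,0,0.0,0,0,0,-1,0,0,0,0,0,0,-1]')|grep -E "time|pos|ft_f|open"
```

```text
time_s: 38.35
ee_pos: [452.6, 362.0, 51.8]
ft_force: [-0.2, -0.3, -1.8]
opening: 60.2
time_s: 38.6
ee_pos: [452.6, 362.1, 51.6]
ft_force: [-3.0, -1.1, 5.6]
opening: 60.2
```

```bash
(python3 -m creep '[0,0,0,0,0,0,0.4,0,0,0,0,0,0,0.5,0,0,0,0,0,0,0.6,0,0,0,0,0,0,0.65,0,0,0,0,0,0,0.65]'; python3 -m creep '[0,0,-0.05,0,0,0,0.65,0,0,-0.15,0,0,0,0.65,0,0,-0.2,0,0,0,0.65,0,0,-0.35,0,0,0,0.65,0,0,-0.35,0,0,0,1]';python3 -m creep '[0,0,-0.35,0,0,0,1,0,0,-0.35,0,0,0,1,0,0,-0.3,0,0,0,1,0,0,0,0,0,0.0374,1,0,0,0,0,0,0.0374,1]';python3 -m creep '[0,0,0,0,0,0.0374,1,0,0,0,0,0,0.0374,1,0,0,0,0,0,0.0374,1,0,0,0,0,0,0.0374,1,0,0,0,0,0,0.0374,1]';python3 -m creep '[0,0,0,0,0,0.0374,1,0,0,0,0,0,0.0374,1,0,0,0,0,0,0.0374,1,0,0,0,0,0,0.0374,1,0,0,0,0,0,0,1]')|grep -E "time|pos|rot|ft_f|open"
python3 - <<'E'
from h import *
import pickle
s=get_state();pickle.dump(s,open("w11.pkl","wb")); im=optics.snapshot('wrist')[:,:,::-1]; cv2.imwrite('pics/w11.png',im); t=optics.snapshot('side')[:,:,::-1]; cv2.imwrite('pics/s11.png',t)
print(tool(s,[456.7,-126.9,250]))
# has orange moved? compare side view around it
a=cv2.imread("pics/side0.png"); d=cv2.absdiff(a,t)[250:330,285:370].max(2); print("changed px near orange",int((d>60).sum()))
E
```

```text
time_s: 39.02
ee_pos: [452.6, 362.0, 51.2]
eef_rot: [0.0, -0.03, 1.0, 0.0]
ft_force: [0.2, 0.2, -0.6]
opening: 75.0
time_s: 39.43
ee_pos: [451.9, 361.5, 162.0]
eef_rot: [-0.001, -0.03, 1.0, -0.001]
ft_force: [0.8, 0.4, 0.0]
opening: 79.7
time_s: 39.85
ee_pos: [453.3, 362.6, 264.0]
eef_rot: [0.002, 0.09, 0.996, 0.001]
ft_force: [-1.2, 0.1, -0.6]
opening: 91.3
time_s: 40.27
ee_pos: [452.4, 362.0, 261.6]
eef_rot: [0.0, 0.375, 0.927, 0.0]
ft_force: [-0.5, -0.4, -1.4]
opening: 91.3
time_s: 40.68
ee_pos: [452.5, 361.9, 261.5]
eef_rot: [0.0, 0.58, 0.814, 0.0]
ft_force: [0.3, -0.0, 0.2]
opening: 91.2
[-463.44953085 -155.58735222   11.49911881]
changed px near orange 0
```

```bash
(for i in 1 2; do python3 -m creep '[-0.386,-0.13,0,0,0,0,1,-0.386,-0.13,0,0,0,0,1,-0.386,-0.13,0,0,0,0,1,-0.386,-0.13,0,0,0,0,1,-0.386,-0.13,0,0,0,0,1]';done; python3 -m creep '[-0.386,-0.13,0,0,0,0,1,-0.386,-0.13,0,0,0,0,1,0,0,0,0,0,0,1,0,0,0,0,0,0,1,0,0,0,0,0,0,1]')|grep -E "time|pos|rot|ft_f|open"|tail -5
python3 - <<'E'
from h import *
import pickle
s=get_state();pickle.dump(s,open("w12.pkl","wb")); im=optics.snapshot('wrist')[:,:,::-1]; cv2.imwrite('pics/w12.png',im)
t=cv2.imread("pics/s11.png")
o=np.zeros((600,800,3),np.uint8); o[:300,:400]=cv2.resize(im[:300],(400,188)) [0:0] if 0 else cv2.resize(im,(400,300)); o[:300,400:]=cv2.resize(t[140:260,170:330],(400,300),interpolation=2)
o[300:]=cv2.resize(im[110:290,200:520][:120*3//2],(800,450),interpolation=2)[:300]; cv2.imwrite("pics/m12.png",o)
E
```

```text
time_s: 42.03
ee_pos: [458.9, -126.5, 261.2]
eef_rot: [-0.0, 0.577, 0.817, 0.0]
ft_force: [0.0, 0.2, 0.3]
opening: 90.9
```

View pics/m12.png

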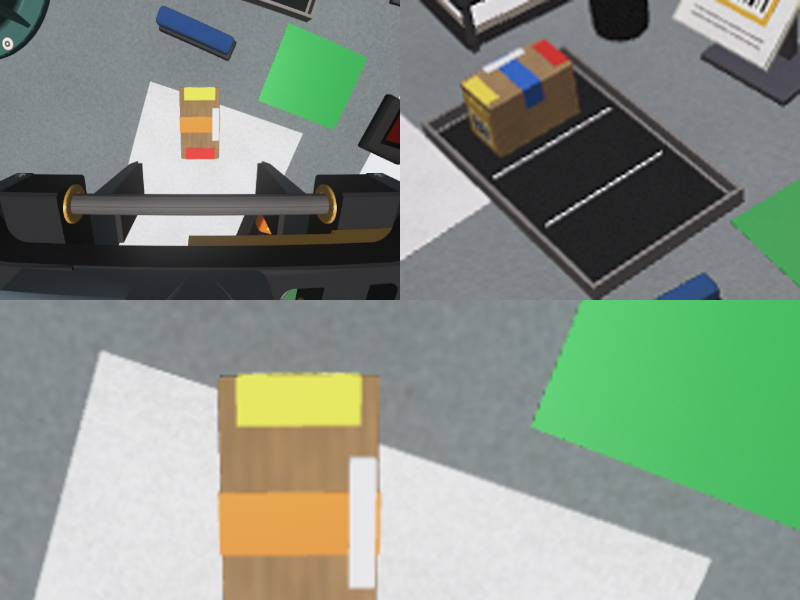

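The blue carton stands upright in its slot at the tray's end. The orange carton is unmoved and aligned with the tool: yellow edge at row 140, tape centre (320,199), red edge at about row 253.

```bash
python3 - <<'E'
from h import *
import pickle
np.set_printoptions(precision=1,suppress=True)
s=pickle.load(open("w12.pkl","rb"));W=cam("wrist",s);T=cam("top")
for p in [(287.2,140.4),(351.6,140.4),(288.8,230),(351.2,230),(320,199.4),(290,253),(350.2,253)]:
    X=onz(W,p,76);print(X,tool(s,X))
print(tri((W,(287.2,140.4)),(T,(347,280.8))))
im=cv2.imread("pics/w12.png");hsv=cv2.cvtColor(im,cv2.COLOR_BGR2HSV)
for n,lo,hi in [("yel",(25,120,120),(34,255,255)),("red",(0,190,150),(6,255,255))]:
    m=cv2.inRange(hsv,lo,hi);m[:100]=0;m[270:]=0;m[:,:270]=0;m[:,370:]=0
    ys,xs=np.nonzero(m);r=cv2.minAreaRect(np.c_[xs,ys].astype(np.float32));print(n,r,tool(s,onz(W,(xs.mean(),ys.mean()),76)))
E
```

```text
[405.6 -65.5  76. ] [ 75.2 -29.9 185.2]
[461.5 -45.7  76. ] [ 75.2  29.4 185.2]
[ 433.7 -145.6   76. ] [ -9.6 -30.  185.2]
[ 491.2 -125.2   76. ] [ -9.6  30.9 185.2]
[ 452.4 -107.1   76. ] [ 20.4   0.4 185.2]
[ 442.2 -167.4   76. ] [-33.1 -29.3 185.2]
[ 498.6 -147.4   76. ] [-33.   30.5 185.2]
(array([405.9, -65.1,  79.3]), [0.4, 0.4])
yel ((319.0, 149.5), (21.0, 50.0), 90.0) [ 66.8  -0.8 185.2]
red ((0.0, 0.0), (0.0, 0.0), 0.0) [nan nan nan]<stdin>:11: RuntimeWarning: Mean of empty slice.
  ret = ret.dtype.type(ret / rcount)
```

```bash
(python3 -m creep '[0.1,0.003,0.1,0,0,0,1,0.105,0,0.35,0,0,0,1,0,0,0.35,0,0,0,1,0,0,0.35,0,0,0,1,0,0,0.35,0,0,0,1]' 25; python3 -m creep '[0,0,0.25,0,0,0,1,0,0,0.2,0,0,0,1,0,0,0.1,0,0,0,1,0,0,0.03,0,0,0,1,0,0,0,0,0,0,1]'; python3 -m creep '[0,0,0,0,0,0,-1,0,0,0,0,0,0,-1,0,0,0,0,0,0,-1,0,0,0,0,0,0,-1,0,0,0,0,0,0,-1]';python3 -m creep '[0,0,0,0,0,0,-1,0,0,0,0,0,0,-1,0,0,0,0,0,0,-1]' )|grep -E "time|pos|rot|force|open"; python3 -c "
from h import *;s=get_state();print(s['joints'],s['eef_rot'],s['ee_pos'])"
```

```text
time_s: 42.5
ee_pos: [452.0, -105.2, 109.6]
eef_rot: [0.0, 0.577, 0.817, 0.0]
ft_force: [0.6, -0.3, -0.4]
opening: 91.5
grip_force: 0.0
time_s: 42.92
ee_pos: [452.3, -106.4, 53.0]
eef_rot: [-0.0, 0.577, 0.816, -0.0]
ft_force: [-0.1, -0.5, -0.3]
opening: 91.2
grip_force: 0.0
time_s: 43.33
ee_pos: [452.8, -107.4, 53.7]
eef_rot: [0.0, 0.578, 0.816, 0.0]
ft_force: [-2.5, -1.1, 0.5]
opening: 60.8
grip_force: 0.6
time_s: 43.58
ee_pos: [452.8, -107.4, 53.7]
eef_rot: [0.0, 0.578, 0.816, 0.0]
ft_force: [-2.9, 1.0, 9.3]
opening: 60.0
grip_force: 25.0
[-2.82953042e-01  3.17604358e-01  2.25095398e+00 -3.78097867e-05
  5.72671554e-01 -6.21126822e-01] [1.74747374e-04 5.78016066e-01 8.16025364e-01 4.96677421e-05] [ 452.7653137  -107.38406035   53.71121105]
```

```bash
(python3 -m creep '[0,0,-0.15,0,0,0,-1,0,0,-0.35,0,0,0,-1,0,0,-0.35,0,0,0,-1,0,0,-0.3,0,0,0,-1,0,0,-0.1,0,0,0,-1]'; for i in 1 2 3; do python3 -m creep '[0,0,0,0,0,0.038,-1,0,0,0,0,0,0.038,-1,0,0,0,0,0,0.038,-1,0,0,0,0,0,0.038,-1,0,0,0,0,0,0.038,-1]'; done; python3 -m creep '[0,0,0,0,0,0.038,-1,0.337,-0.179,0,0,0,0,-1,0.337,-0.179,0,0,0,0,-1,0.337,-0.179,0,0,0,0,-1,0.337,-0.179,0,0,0,0,-1]'; python3 -m creep '[0.337,-0.179,0,0,0,0,-1,0.337,-0.179,0,0,0,0,-1,0,0,0,0,0,0,-1,0,0,0,0,0,0,-1,0,0,0,0,0,0,-1]')|grep -E "time|pos|rot|open" | tail -4
python3 -c "
from h import *;s=get_state();print(tool(s,[654.6,0,101]),s['eef_rot'])"
```

```text
time_s: 46.08
ee_pos: [653.8, -0.1, 176.7]
eef_rot: [-0.0, 1.0, -0.0, -0.001]
opening: 59.8
[ 1.001777   -0.09992716 75.7392981 ] [-2.21638962e-06  9.99999256e-01 -3.88052484e-04 -1.15637605e-03]
```

```bash
(python3 -m creep '[0,0,0.1,0,0,0,-1,0,0,0.25,0,0,0,-1,0,0,0.25,0,0,0,-1,0,0,0.12,0,0,0,-1,0,0,0.05,0,0,0,-1]'; for i in 1 2 3 4 5 6 7; do python3 -m creep '[0,0,0,0,0,0,-1,0,0,0,0,0,0,-1,0,0,0,0,0,0,-1,0,0,0,0,0,0,-1,0,0,0,0,0,0,-1]'; done;
for i in 1 2; do python3 -m creep '[0,0,0,0,0,-0.0385,-1,0,0,0,0,0,-0.0385,-1,0,0,0,0,0,-0.0385,-1,0,0,0,0,0,-0.0385,-1,0,0,0,0,0,-0.0385,-1]'; done; python3 -m creep '[0,0,0,0,0,-0.0385,-1,0,0,0,0,0,-0.0385,-1,0,0,0,0,0,-0.038,-1]'
for i in 1 2 3 4 5 6 7; do python3 -m creep '[0,0,0,0,0,0,-1,0,0,0,0,0,0,-1,0,0,0,0,0,0,-1,0,0,0,0,0,0,-1,0,0,0,0,0,0,-1]';done)|grep -E "time|pos|rot"
python3 -c "
from h import *
t=optics.snapshot('side')[:,:,::-1]; cv2.imwrite('pics/s13.png',t)"
```

```text
time_s: 46.5
ee_pos: [652.8, -0.6, 98.6]
eef_rot: [-0.0, 1.0, -0.001, -0.002]
time_s: 46.92
ee_pos: [655.4, -0.1, 102.2]
eef_rot: [0.0, 1.0, -0.001, 0.001]
time_s: 47.33
ee_pos: [654.9, -0.1, 101.3]
eef_rot: [0.0, 1.0, -0.001, 0.0]
time_s: 47.75
ee_pos: [654.9, -0.1, 101.2]
eef_rot: [0.0, 1.0, -0.0, -0.0]
time_s: 48.17
ee_pos: [654.8, -0.1, 101.2]
eef_rot: [-0.0, 1.0, -0.001, -0.0]
time_s: 48.58
ee_pos: [654.9, -0.1, 101.3]
eef_rot: [-0.0, 1.0, -0.001, 0.0]
time_s: 49.0
ee_pos: [654.9, -0.1, 101.2]
eef_rot: [0.0, 1.0, -0.001, -0.0]
time_s: 49.42
ee_pos: [654.9, -0.1, 101.2]
eef_rot: [0.0, 1.0, -0.001, -0.0]
time_s: 49.83
ee_pos: [654.9, -0.1, 101.2]
eef_rot: [0.0, 0.954, 0.3, 0.0]
time_s: 50.25
ee_pos: [654.9, -0.1, 101.2]
eef_rot: [0.0, 0.821, 0.571, -0.0]
time_s: 50.5
ee_pos: [654.9, -0.1, 101.2]
eef_rot: [-0.0, 0.705, 0.709, -0.0]
time_s: 50.92
ee_pos: [654.9, -0.1, 101.2]
eef_rot: [-0.0, 0.708, 0.706, -0.0]
time_s: 51.33
ee_pos: [654.9, -0.1, 101.3]
eef_rot: [0.0, 0.708, 0.707, 0.0]
time_s: 51.75
ee_pos: [654.9, -0.1, 101.3]
eef_rot: [0.0, 0.707, 0.707, 0.0]
time_s: 52.17
ee_pos: [654.9, -0.1, 101.2]
eef_rot: [-0.0, 0.707, 0.707, -0.0]
time_s: 52.58
ee_pos: [654.9, -0.1, 101.2]
eef_rot: [0.0, 0.707, 0.707, -0.0]
time_s: 53.0
ee_pos: [654.9, -0.1, 101.3]
eef_rot: [0.0, 0.707, 0.707, 0.0]
time_s: 53.42
ee_pos: [654.9, -0.1, 101.2]
eef_rot: [-0.0, 0.707, 0.707, -0.0]
```

```bash
(for i in 1 2; do python3 -m creep '[0,0,0,0,0,-0.0385,-1,0,0,0,0,0,-0.0385,-1,0,0,0,0,0,-0.0385,-1,0,0,0,0,0,-0.0385,-1,0,0,0,0,0,-0.0385,-1]'; done; python3 -m creep '[0,0,0,0,0,-0.0385,-1,0,0,0,0,0,-0.0385,-1,0,0,0,0,0,-0.038,-1]'
for i in 1 2 3 4 5 6 7; do python3 -m creep '[0,0,0,0,0,0,-1,0,0,0,0,0,0,-1,0,0,0,0,0,0,-1,0,0,0,0,0,0,-1,0,0,0,0,0,0,-1]';done
python3 -m creep '[0,0,-0.15,0,0,0,-1,0,0,-0.3,0,0,0,-1,0,0,-0.3,0,0,0,-1,0,0,-0.25,0,0,0,-1,0,0,-0.05,0,0,0,-1]'; python3 -m creep '[0.2726,0.2454,0,0,0,0,-1,0.2726,0.2454,0,0,0,0,-1,0.2726,0.2454,0,0,0,0,-1,0.2726,0.2454,0,0,0,0,-1,0.2726,0.2454,0,0,0,0,-1]';python3 -m creep '[0.2726,0.2454,0,0,0,0,-1,0.2726,0.2454,0,0,0,0,-1,0,0,0,0,0,-0.019,-1,0,0,0,0,0,0,-1,0,0,0,0,0,0,-1]';python3 -m creep '[0,0,0,0,0,0,-1,0,0,0,0,0,0,-1]')|grep -E "time|pos|rot|open" |tail -28
python3 - <<'E'
from h import *
s=get_state(); print(s["ee_pos"],tool(s,[464.1,171.7,59]))
t=optics.snapshot('side')[:,:,::-1];a=cv2.imread("pics/s11.png");cv2.imwrite("pics/s14.png",t)
print("blue changed px",int((cv2.absdiff(a,t)[150:215,190:245].max(2)>60).sum()))
E
```

```text
time_s: 56.63
ee_pos: [654.9, -0.1, 101.3]
eef_rot: [0.0, 0.001, 1.0, -0.0]
opening: 59.9
time_s: 57.05
ee_pos: [654.9, -0.1, 101.2]
eef_rot: [-0.0, 0.0, 1.0, -0.0]
opening: 60.0
time_s: 57.47
ee_pos: [654.9, -0.1, 101.2]
eef_rot: [-0.0, 0.001, 1.0, -0.0]
opening: 59.7
time_s: 57.88
ee_pos: [657.0, -0.1, 212.0]
eef_rot: [0.003, 0.001, 1.0, -0.0]
opening: 59.9
time_s: 58.3
ee_pos: [516.9, 123.5, 205.9]
eef_rot: [-0.0, 0.001, 1.0, -0.0]
opening: 59.9
time_s: 58.72
ee_pos: [464.4, 172.0, 206.3]
eef_rot: [0.0, -0.029, 1.0, 0.0]
opening: 60.2
time_s: 58.88
ee_pos: [464.9, 171.4, 206.2]
eef_rot: [0.0, -0.028, 1.0, -0.0]
opening: 60.0
[464.85980478 171.35635858 206.18142096] [  0.74120208   0.39260123 147.18139336]
blue changed px 991
```

```bash
python3 - <<'E'
from h import *
S=cam("side")
for f in ("s11","s13","s14"):
    im=cv2.imread(f"pics/{f}.png");h=cv2.cvtColor(im,cv2.COLOR_BGR2HSV)
    for n,lo,hi in [("blue",(105,150,120),(118,255,255)),("red",(0,180,120),(6,255,255)),("yel",(24,120,120),(34,255,255))]:
        m=cv2.inRange(h,lo,hi);m[:140]=0;m[240:]=0;m[:,:160]=0;m[:,300:]=0;k,l,st,ce=cv2.connectedComponentsWithStats(m)
        print(f,n,[(ce[i].round(1).tolist(),int(st[i,4])) for i in range(1,k) if st[i,4]>15])
a,b=cv2.imread("pics/s11.png"),cv2.imread("pics/s13.png");print(int((cv2.absdiff(a,b)[150:215,190:245].max(2)>60).sum()))
E
```

```text
s11 blue [([217.6, 169.7], 93)]
s11 red [([229.9, 160.9], 56)]
s11 yel [([201.9, 175.9], 78)]
s13 blue [([230.1, 175.0], 103)]
s13 red [([242.8, 166.7], 60)]
s13 yel [([214.1, 181.0], 78)]
s14 blue [([226.6, 173.8], 36)]
s14 red []
s14 yel [([238.1, 169.7], 107), ([214.1, 181.0], 78)]
977
```

```bash
python3 - <<'E'
from h import *
S=cam("side")
for a,b in [((217.6,169.7),(230.1,175)),((229.9,160.9),(242.8,166.7)),((201.9,175.9),(214.1,181))]: print(onz(S,a,81).round(1),onz(S,b,81).round(1))
E
(python3 -m creep '[0.007,0.004,0.15,0,0,0,-1,0,0,0.3,0,0,0,-1,0,0,0.3,0,0,0,-1,0,0,0.3,0,0,0,-1,0,0,0.15,0,0,0,-1]'; python3 -m creep '[0,0,0.1,0,0,0,-1,0,0,0.05,0,0,0,-1,0,0,0.04,0,0,0,-1,0,0,0.02,0,0,0,-1,0,0,0.0,0,0,0,-1]'; python3 -m creep '[0,0,0.03,0,0,0,-1,0,0,0.015,0,0,0,-1,0,0,0,0,0,0,-1,0,0,0,0,0,0,-1]')|grep -E "time|pos|ft_f|open"
```

```text
[450.  354.5  81. ] [464.9 314.6  81. ]
[495.5 363.8  81. ] [509.9 320.7  81. ]
[404.  360.5  81. ] [419.2 322.   81. ]
time_s: 59.35
ee_pos: [462.5, 171.3, 83.2]
ft_force: [-0.7, -0.4, -3.4]
opening: 59.8
time_s: 59.77
ee_pos: [464.0, 172.3, 65.7]
ft_force: [-0.2, -0.6, -1.7]
opening: 60.0
time_s: 60.1
ee_pos: [463.6, 172.3, 60.9]
ft_force: [0.1, -0.1, -2.5]
opening: 60.3
```

```bash
(python3 -m creep '[0,0,0.015,0,0,0,-1,0,0,0.0,0,0,0,-1,0,0,0,0,0,0,-1]'; python3 -m creep '[0,0,0.006,0,0,0,-1,0,0,0.0,0,0,0,-1,0,0,0,0,0,0,-1]';python3 -m creep '[0,0,0.004,0,0,0,-1,0,0,0.0,0,0,0,-1,0,0,0,0,0,0,-1]')|grep -E "time|pos|ft_f|open"
```

```text
time_s: 60.35
ee_pos: [463.5, 172.3, 59.2]
ft_force: [-0.8, -0.3, -2.1]
opening: 60.0
time_s: 60.6
ee_pos: [463.6, 172.3, 58.7]
ft_force: [-1.0, -0.8, 2.4]
opening: 59.5
time_s: 60.85
ee_pos: [463.6, 172.3, 58.7]
ft_force: [-4.3, -1.5, 12.2]
opening: 59.9
```

```bash
(python3 -m creep '[0,0,0,0,0,0,0.4,0,0,0,0,0,0,0.5,0,0,0,0,0,0,0.6,0,0,0,0,0,0,0.65,0,0,0,0,0,0,0.65]'; python3 -m creep '[0,0,-0.05,0,0,0,0.65,0,0,-0.15,0,0,0,0.65,0,0,-0.2,0,0,0,0.65,0,0,-0.35,0,0,0,0.65,0,0,-0.35,0,0,0,1]';python3 -m creep '[0,0,-0.35,0,0,0,1,0,0,-0.35,0,0,0,1,-0.1,-0.35,0,0,0,0,1,-0.1,-0.35,0,0,0,0,1,-0.1,-0.35,0,0,0,0,1]';python3 -m creep '[-0.1,-0.35,0,0,0,0,1,-0.1,-0.35,0,0,0,0,1,-0.1,-0.35,0,0,0,0,1,-0.1,-0.35,0,0,0,0,1,-0.1,-0.35,0,0,0,0,1]'; python3 -m creep '[-0.1,-0.35,0,0,0,0,1,-0.1,-0.35,0,0,0,0,1,-0.1,-0.35,0,0,0,0,1,0,0,0,0,0,0,1,0,0,0,0,0,0,1]';python3 -m creep '[0,0,0,0,0,0,1,0,0,0,0,0,0,1,0,0,0,0,0,0,1]')|grep -E "time|pos|ft_f|open" |tail -16
python3 - <<'E'
from h import *
t=optics.snapshot('side')[:,:,::-1];u=optics.snapshot('top')[:,:,::-1];cv2.imwrite("pics/t15.png",u)
cv2.imwrite("pics/m15.png",np.vstack([np.hstack([cv2.resize(t,(400,300)),cv2.resize(u,(400,300))]),np.hstack([cv2.resize(t[130:280,150:350],(400,300),interpolation=2),cv2.resize(u[210:315,160:300],(400,300),interpolation=2)])]))
E
```

```text
time_s: 62.1
ee_pos: [500.0, 68.2, 239.6]
ft_force: [0.5, -0.2, -0.0]
opening: 90.9
time_s: 62.52
ee_pos: [560.0, -104.4, 238.6]
ft_force: [0.4, 0.6, 1.6]
opening: 91.0
time_s: 62.93
ee_pos: [595.9, -207.0, 238.2]
ft_force: [-1.3, 1.1, -0.2]
opening: 90.9
time_s: 63.18
ee_pos: [595.6, -204.6, 238.4]
ft_force: [0.3, 0.2, -0.1]
opening: 91.4
```

View pics/m15.png

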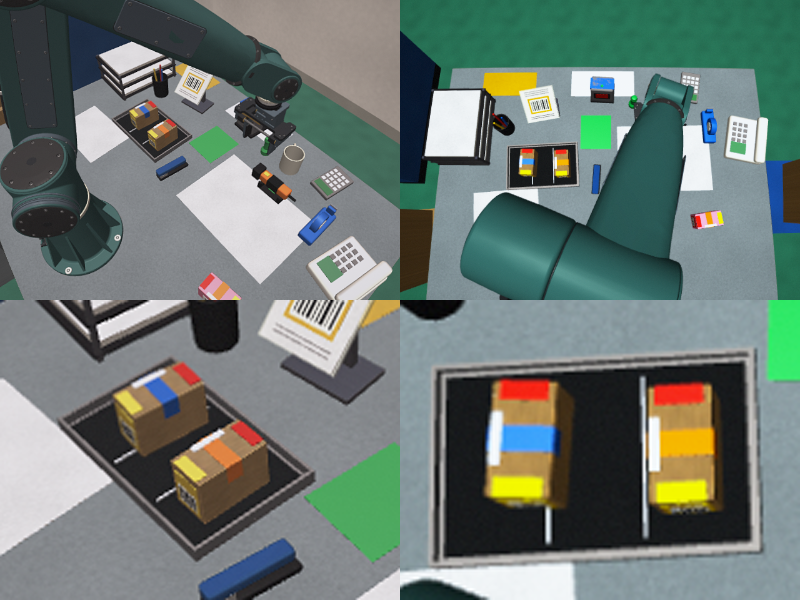

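Both cartons stand upright on the tray floor. The blue one was knocked a few centimetres aside but is still inside, and everything else is in place.

```bash
python3 -c "
from plant import *
print(hand_in())"
```

```text
the job is handed in; nothing more can be done
None
```

I handed the job in at about 63 s: the hand scanner was aimed at the stand's barcode and put back in its cradle, the blue then the orange carton were each held yellow, front and red to the gate window and stood upright in the out-tray (no green carton was present), and the blue carton was knocked about 4 cm aside in the tray but still stands upright inside it.

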